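Put a sample jar on the free warming zone and switch that zone to medium

ROBOT

A 6-joint arm with a two-finger parallel gripper is mounted at the origin on the work surface. World frame = base frame: x ahead of the robot, y to its left, z up, the work surface at z = 0. Lengths are in mm, angles in rad, forces in N, time in s.
With the tool pointing down it reaches from about 275 to 1000 mm from the base axis. Payload 8.4 kg.
Tool frame: the origin (TCP) lies midway between the tips of the shut fingers; the grasp point (between the pads) lies 19 mm behind it; z points along the fingers, y is the line along which they close (so a half turn about z gives the same grasp; the last joint's range is limited). The gripper opens to 85 mm and grips with 20 to 120 N. Pads are 22 mm wide; open, the fingers measure 114 mm over their backs; the gripper's body (76 mm by 85 mm) begins 54 mm behind the grasp point. The pads swing forward as they close: fully open they stand 13 mm farther back than shut.
Start: joints at [-1.181, 0.353, 1.633, -0, 1.155, -0.002], TCP at [238.657, -577.643, 231.281] pointing down, gripper open.
Joint ranges: [-2.63, 2.63], [-0.92, 2.1], [0.06, 2.66], [-1.3, 4.44], [0, 2.69], [-3.02, 3.02]. Speed limits (rad/s): [2.22, 2.22, 2.79, 3.14, 3.14, 3.14].

INTERFACE

Orientations are given as [roll, pitch, yaw] about the fixed x, y, z axes, in that order (R = Rz(yaw) Ry(pitch) Rx(roll)).
In Python, from rig import r, cams gives the robot as it stands. The module is installed in compiled form; this text tells all that it offers.
- The arm moves only by the tool send_rows, never from a script. Its argument "targets" is one flat list of numbers, 7 for each row, row after row: the shift along the tool's x, y, z in m, then the turn, a rotation vector about the tool's x, y, z in rad, then the opening, from -1 (shut) to 1 (fully open). In form: [tx, ty, tz, wx, wy, wz, fingers, tx, ty, tz, wx, wy, wz, fingers, ...]. A call has 1 to 12 rows; each row is the pose to reach, as a shift and turn from the pose commanded when the call began, along the tool's axes at that moment; what a row does not reach only later rows make up. A row lasts 1/12 s, in which the tool goes at most 41.7 mm and 7.16 degrees, less where a joint would pass 70% of its speed; a pose out of reach is approached as far as the arm can. A call with a gripper value outside its range is refused whole. The fingers move at their own pace and stop on an object; "grip_force" is the grip in N (left out, the last holds). Time passes only in rows, so rows that repeat a pose let the fingers close. It gives the time, the measured TCP pose, the force, the opening and the grip force at its end, in the units of the state.
- r.sense(): the state, without advancing time (a new reading comes with each control period).
- cams.grab_frame(name): name is "scene" or "top" or "wrist"; returns a dict with "color" (400x640x3 uint8, blue, green, red), "fx", "fy", "cx", "cy" (pixels), "k1" (the pictures are not rectified: a ray, as slopes to the right and down, at radius r is drawn at 1 + k1 r^2 times it, then the intrinsics apply), "xyz" and "attitude" of the camera in the world. Camera axes: x right, y down, z forward; pixel columns grow to the right and rows downward; lengths in mm; the calibration is good to about 2 mm. A picture is of the moment at which its call begins. There is no depth.
- r.sign_off(): hands the job in; it is judged then, once.
The state is a dict: "clock": time; "qpos": joint angles; "qvel": joint speeds; "joint_efforts": joint torques, N m; "eef_pos": TCP position; "tcp_rot": TCP orientation; "contact_force": force on the tool from outside, world axes, zero at the start; "wrist_torque": the same for the moment, N m; "opening": opening from 0.0 (shut) to 1.0 (fully open); "grasp_force": force on a finger pad.
Only numpy, scipy, OpenCV 4.12 (cv2) and the standard library are available. Lean on these libraries where they do the work, as an engineer would, in place of code of your own. Each camera call takes 0.05 s, during which the arm holds its last target. There are 200 camera calls.

TASK

Slide the wide sample jar over the glass of the warming plate, without lifting it, until it stands wholly inside the ring of the zone that has no pot on it. Then turn the selector dial to the two-dot mark of that same zone (left-hand marks for the left zone, right-hand marks for the right zone, as seen from the robot), never letting it go on to three dots on either side. Leave the pot and the small jar where they stand.

Things in the scene. Friction and masses are not known exactly. Their poses are not given: they have to be found in the camera images.
- warmer: Fixed warming plate: steel box 320 (x) by 510 (y) by 40 mm high. Origin at table height under the middle of the glass; x away from the robot, y left, z up. Flat dark glass: x, y within 155, 185 mm, surface z=40 mm. Zones centred at x=55, y=+90 (left) and y=-90 mm (right), flush. Grey control strip, also 40 mm high, at the right (-y) end; dial axis at x=0, y=-250 mm.
- free_zone: Thin grey circle drawn flat on the glass, radius 72 mm: the zone WITHOUT the pot; it may be the left or the right one. Origin at its centre on the glass surface.
- taken_zone: The other, identical circle, on which the pot stands. Origin at its centre on the glass surface.
- jar: The wide sample jar: squat round white jar with flat steel screw lid, 96 mm diameter (lid 90 mm), 75 mm high, about 0.5 kg, loose, standing on the robot's side of the glass outside both circles. Too wide to grasp: push it low on its side. Origin at the centre of its underside.
- small_jar: Slim jar of the same make, 48 mm diameter, 60 mm high, loose, at the near left corner of the glass; leave it. Origin at the centre of its underside.
- pot: Round lidded steel pot, 120 mm diameter, 76 mm high to the top of its lid's small knob, loose, standing on the taken zone; leave it. Origin at the centre of its underside.
- dial (a joint): Dial angle, rad, growing counter-clockwise from above. Detents every 0.698 (40 degrees): 0 = off (white bar mark, nose to the warmer's +x); +0.698, +1.396, +2.094 = left zone one, two, three dots; the same negative = right zone. Turns with about 0.08 N m, snaps to the nearest detent when let go. Starts at off or at one dot of either side.
- dial_axis (a point): On the dial's vertical axis at the top of its grip, 84 mm above the table. The grip is an upright black bar 14 mm thick, 54 to 84 mm above the table, from 22 mm behind the axis to 42 mm ahead (nose: last 16 mm, 10 mm thick, white line on top), on a black disc of 33 mm radius. The white dots lie 45 to 66 mm from the axis.
- dial_nose (a point): Top of the bar's nose, 42 mm from the axis: the end that points to the marks, 84 mm above the table.
Not all that is in view belongs to the job. What is shaped like the jar but blue or orange is not meant.

How it is judged:
By the outcome, as a careful person would: the job done as asked, in the order asked, and still so for the second after the job is handed in, with the robot touching nothing.
It also fails if it takes over 51 s, if anything falls off the work surface, if the arm or the gripper's body presses on something with over 40 N, if the wrist force passes 120 N, or if a joint passes its speed limit or range.

## Working session

There is one attempt and no reset: what is moved stays moved. The work goes in short steps, Python scripts to look and compute and a tool call to move; the robot and the scene stay as the last step left them, time stands still between calls to the robot, and variables do not carry over. Pictures are saved under pics/ and viewed, at most 10 in all, crops included, and the job is handed in when it is done.

Besides the shell and the picture viewer there is one more tool, called after "Request:" by a JSON object that holds its "method" and its "body". send_rows: Moves the arm, as the interface text tells. Its arguments: {"type":"object","properties":{"targets":{"type":"array"},"grip_force":{"type":"number"}},"required":["targets"]}

```bash
mkdir -p pics; cat > h.py <<'E'
import numpy as np, cv2
from scipy.spatial.transform import Rotation as R
from rig import r, cams
def cam(n):
    f=cams.grab_frame(n); return f
def ray2z(f,u,v,z):
    x=(u-f['cx'])/f['fx']; y=(v-f['cy'])/f['fy']
    rd=np.hypot(x,y); q=rd
    for _ in range(30): q=rd/(1+f['k1']*q*q)
    s=q/rd if rd>0 else 1
    a=np.array(f['attitude']); M=R.from_euler('xyz',a).as_matrix() if a.shape==(3,) else (a if a.shape==(3,3) else None)
    d=M@np.array([x*s,y*s,1]); p=np.array(f['xyz'],float)
    return p+d*(z-p[2])/d[2]
def proj(f,P):
    a=np.array(f['attitude']); M=R.from_euler('xyz',a).as_matrix() if a.shape==(3,) else a
    c=M.T@(np.array(P,float)-np.array(f['xyz'])); x,y=c[0]/c[2],c[1]/c[2]; k=1+f['k1']*(x*x+y*y)
    return f['fx']*x*k+f['cx'], f['fy']*y*k+f['cy']
E
python3 - <<'E'
from h import *
import pickle
for n in ('top','scene'):
    f=cam(n); cv2.imwrite(f'pics/{n}1.png',f['color']); pickle.dump(f,open(n+'1.pkl','wb'))
    print(n,{k:np.round(v,4) for k,v in f.items() if k!='color'})
print(r.sense())
E
```

```text
top {'fx': np.float64(362.1715), 'fy': np.float64(362.1715), 'cx': np.float64(317.7071), 'cy': np.float64(197.2531), 'k1': np.float64(0.0059), 'xyz': array([369.7617,  22.4111, 876.8886]), 'attitude': array([-2.9962,  0.0166, -1.5893])}
scene {'fx': np.float64(381.3207), 'fy': np.float64(381.3207), 'cx': np.float64(311.2207), 'cy': np.float64(196.6947), 'k1': np.float64(-0.0563), 'xyz': array([ 894.4391, -340.2686,  550.4866]), 'attitude': array([-2.2912, -0.0207,  0.8357])}
{'clock': 0.1, 'qpos': array([-1.18139232e+00,  3.53577868e-01,  1.63406667e+00,  4.30502023e-06,
        1.15519569e+00, -2.39752446e-03]), 'qvel': array([ 0.00084183, -0.00200123, -0.00013044, -0.00181837, -0.00051226,
       -0.00041399]), 'joint_efforts': array([-9.29809539e-04, -6.06360698e+01, -3.42820001e+01, -8.75518452e-06,
        4.00184275e-03, -1.46011843e-05]), 'eef_pos': array([ 238.49820677, -577.24021554,  230.63443698]), 'tcp_rot': array([-3.14034509e+00, -6.92745319e-06,  3.91799784e-01]), 'contact_force': array([-0.5455393 ,  0.45830035, -0.03642969]), 'wrist_torque': array([ 0.07118811, -0.03907582,  0.02703222]), 'grasp_force': 0.0, 'opening': 1.0036218758539832}
```

View pics/top1.png

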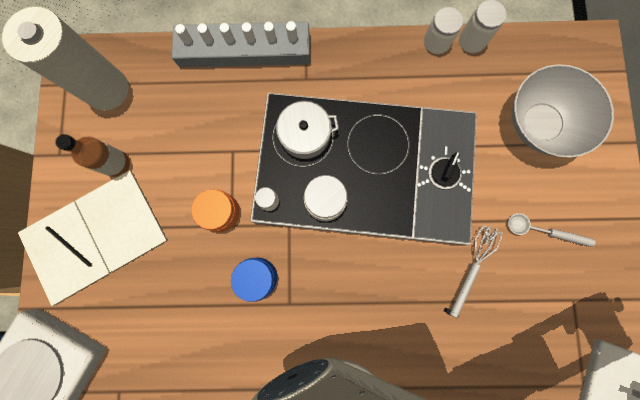

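View pics/scene1.png

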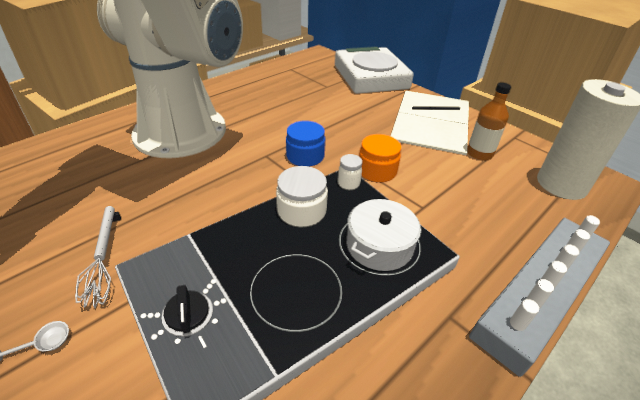

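The free zone is the right one: its ring is centred near (378,144) in top. The pot stands on the left zone near (304,128). The white wide jar is at (325,198), the small jar at (266,199), and the dial at (446,172). I'll enlarge the view for exact pixels.

```bash
python3 - <<'E'
from h import *
import pickle
f=pickle.load(open('top1.pkl','rb'))
c=f['color'][85:250,240:480]
g=cv2.resize(c,None,fx=3.3333,fy=3.3333,interpolation=cv2.INTER_CUBIC)
cv2.imwrite('pics/crop.png',g)
d=f['color'][135:205,410:480]; e=pickle.load(open('scene1.pkl','rb'))['color'][270:355,130:240]
cv2.imwrite('pics/crop2.png',np.hstack([cv2.resize(d,(400,400),interpolation=2),cv2.resize(e,(400,400),interpolation=2)]))
E
```

```text
(no output)
```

View pics/crop.png

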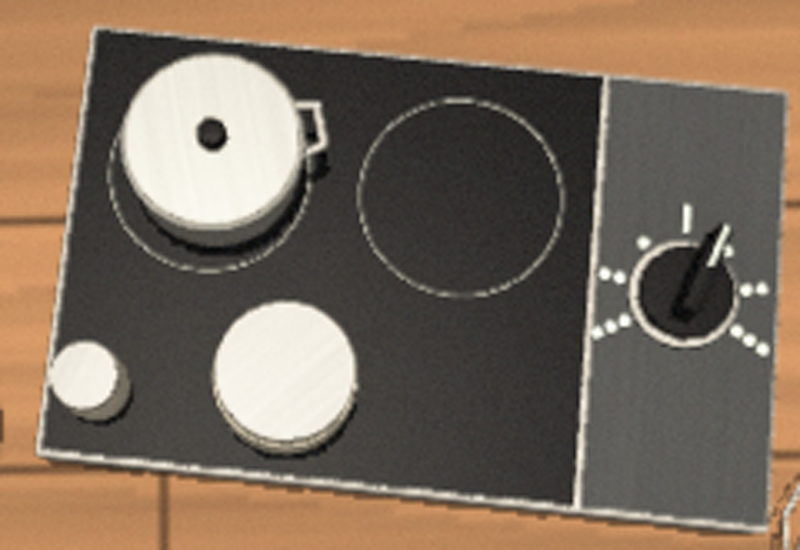

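View pics/crop2.png

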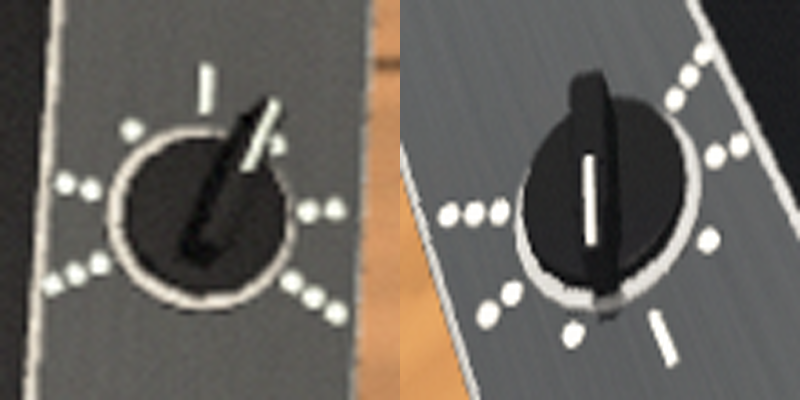

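The dial nose, at crop (722,228), points at the one-dot mark on the right, so it sits at -0.698 and needs one more detent clockwise. In the crop, the ring is centred at (461.5,197), the jar lid at (285,373) and the pot knob at (211,134). The warmer's corners are (95,28), (786,93), (768,528) and (38,455).

```bash
python3 - <<'E'
from h import *
import pickle
f=pickle.load(open('top1.pkl','rb')); s=pickle.load(open('scene1.pkl','rb'))
W=lambda U,V,z: ray2z(f,240+(U+.5)/3.3333-.5,85+(V+.5)/3.3333-.5,z)
# warmer local: glass y +-185, so box y from 190?? fit origin/yaw with ring, dial, corners
C=[W(*p,40) for p in ((95,28),(786,93),(768,528),(38,455))]
for c in C: print('corner',c.round(1))
ring=W(461.5,197,40); print('ring',ring.round(1)); print('jar',W(285,373,115).round(1)); print('small',W(87,374,100).round(1)); print('pot',W(211,134,116).round(1))
print('dial disc',W(685,294,47).round(1))
nose=W(728,228,84);print('nose',nose.round(1))
print('marks off',W(687,219,40).round(1),'1dotR',W(729,250,40).round(1))
S=lambda u,v,z: ray2z(s,u,v,z)
print('scene: ring',S(296,292.5,40).round(1),'jarlid',S(302,183.5,115).round(1))
yaw=np.mean([np.arctan2(*(a-b)[[1,0]]) for a,b in ((C[0],C[3]),(C[1],C[2]))]+[np.arctan2(*(np.array([[0,1],[-1,0]])@(a-b)[:2])[[1,0]]) for a,b in ((C[0],C[1]),(C[3],C[2]))])
c,sn=np.cos(yaw),np.sin(yaw); Rm=np.array([[c,-sn],[sn,c]])
m=np.mean(C,0)[:2]
print('yaw',yaw)
for y0 in (-60,-65): print(y0,(m-Rm@[0,y0]).round(1))
print('from ring',(ring[:2]-Rm@[55,-90]).round(1))
E
```

```text
corner [752.3 150.3  40. ]
corner [ 689.8 -347.8   40. ]
corner [ 380.1 -310.6   40. ]
corner [439.8 189.7  40. ]
ring [ 618.3 -112.1   40. ]
jar [482.8  17.1 115. ]
small [487.  146.1 100. ]
pot [642.2  62.3 116. ]
dial disc [ 542.7 -263.2   47. ]
nose [ 579.5 -282.2   84. ]
marks off [ 598.3 -270.8   40. ] 1dotR [ 575.1 -298.7   40. ]
scene: ring [ 624.7 -114.6   40. ] jarlid [494.9  10.8 115. ]
yaw -0.12214350625823711
-60 [572.8 -20. ]
-65 [573.4 -15.1]
from ring [574.6 -16. ]
```

```bash
cat >> h.py <<'E'
def shift(P,yaw):
    s=r.sense(); M=R.from_euler('xyz',s['tcp_rot']); p=s['eef_pos']
    T=R.from_euler('xyz',[np.pi,0,yaw])
    print('t',s['clock'],'p',p.round(1),'rot',s['tcp_rot'].round(4),'q',s['qpos'].round(2),'F',s['contact_force'].round(1),'open',round(s['opening'],2))
    print('shift m',(M.inv().apply(np.array(P)-p)/1000).round(4),'w',(M.inv()*T).as_rotvec().round(4))
def circ(img,f,c,rad,z,col,k):
    pts=[np.array(proj(f,(c[0]+rad*np.cos(t),c[1]+rad*np.sin(t),z))) for t in np.linspace(0,2*np.pi,60)]
    cv2.polylines(img,[((np.array(pts)+.5)*k).astype(int)],True,col,1)
E
python3 - <<'E'
from h import *
import pickle
out=[]
for n,x0,y0,w,h in (('top',255,90,200,150),('scene',240,150,200,200)):
    f=pickle.load(open(n+'1.pkl','rb')); g=cv2.resize(f['color'],None,fx=2,fy=2,interpolation=2)
    circ(g,f,(617.8,-111.8),72,40,(0,255,0),2); circ(g,f,(482.8,17.1),45,115,(0,0,255),2); circ(g,f,(482.8,17.1),48,40,(255,0,255),2); circ(g,f,(487,146.1),24,40,(255,255,0),2)
    out.append(cv2.copyMakeBorder(g[2*y0:2*y0+2*h,2*x0:2*x0+2*w],0,400-2*h,0,0,0))
cv2.imwrite('pics/ov.png',np.hstack(out))
d=np.array([617.8-482.8,-111.8-17.1]);L=np.hypot(*d);d/=L;a=np.arctan2(d[1],d[0]);print('L',L,'ang',a,'yaw',a+np.pi)
st=np.array([482.8,17.1])-85*d; print(st); shift((st[0],st[1],200),a+np.pi)
E
```

```text
L 186.655324060151 ang -0.7622874625681204 yaw 2.3793051910216727
[421.32305013  75.7991025 ]
t 0.1 p [ 238.5 -577.2  230.6] rot [-3.1403 -0.      0.3918] q [-1.18  0.35  1.63  0.    1.16 -0.  ] F [-0.5  0.5 -0. ] open 1.0
shift m [ 0.4183 -0.5337  0.0313] w [-8.0000e-04 -1.2000e-03 -1.9875e+00]
```

View pics/ov.png

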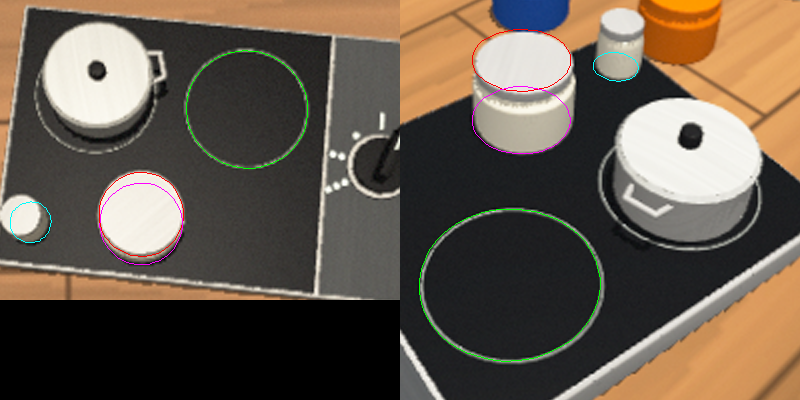

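The overlay fits both views: the ring (green) and the jar's lid and base (red and magenta) match within about 2 mm. Next I move the arm behind the jar.

Request:
{"method": "send_rows", "body": {"targets": [0.418,-0.534,0.031,0,0,-1.987,0.4,0.418,-0.534,0.031,0,0,-1.987,0.4,0.418,-0.534,0.031,0,0,-1.987,0.4,0.418,-0.534,0.031,0,0,-1.987,0.4,0.418,-0.534,0.031,0,0,-1.987,0.4,0.418,-0.534,0.031,0,0,-1.987,0.4,0.418,-0.534,0.031,0,0,-1.987,0.4,0.418,-0.534,0.031,0,0,-1.987,0.4,0.418,-0.534,0.031,0,0,-1.987,0.4,0.418,-0.534,0.031,0,0,-1.987,0.4,0.418,-0.534,0.031,0,0,-1.987,0.4,0.418,-0.534,0.031,0,0,-1.987,0.4]}}

```text
clock: 1.1
eef_pos: [372.8, -94.6, 208.4]
tcp_rot: [3.141, 0.0, 1.898]
contact_force: [1.4, -0.2, -0.9]
opening: 0.7
grasp_force: 0.0
```

```bash
python3 -c "
from h import *
shift((421.3,75.8,200),2.379)"
```

```text
t 1.1 p [372.8 -94.6 208.4] rot [3.1413e+00 2.0000e-04 1.8976e+00] q [-0.25 -0.01  2.14  0.    1.01 -0.58] F [ 1.4 -0.2 -0.9] open 0.7
shift m [0.1459 0.1006 0.0084] w [ 2.000e-04  2.000e-04 -4.814e-01]
```

Request:
{"method": "send_rows", "body": {"targets": [0.146,0.1,0.008,0,0,-0.481,0.4,0.146,0.1,0.008,0,0,-0.481,0.4,0.146,0.1,0.008,0,0,-0.481,0.4,0.146,0.1,0.008,0,0,-0.481,0.4,0.146,0.1,0.008,0,0,-0.481,0.4,0.146,0.1,0.008,0,0,-0.481,0.4,0.146,0.1,0.008,0,0,-0.481,0.4,0.146,0.1,0.008,0,0,-0.481,0.4]}}

```text
clock: 1.77
eef_pos: [421.2, 72.6, 200.2]
tcp_rot: [-3.141, -0.0, 2.372]
contact_force: [0.4, 0.0, 0.9]
opening: 0.703
grasp_force: 0.0
```

```bash
python3 -c "
from h import *
shift((421.3,75.8,57),2.379)"
```

```text
t 1.7667 p [421.2  72.6 200.2] rot [-3.1405e+00 -3.0000e-04  2.3717e+00] q [ 0.17  0.08  2.07 -0.    1.   -0.63] F [0.4 0.  0.9] open 0.7
shift m [0.0021 0.0025 0.1432] w [-0.0011 -0.0003 -0.0073]
```

Request:
{"method": "send_rows", "body": {"targets": [0.001,0.002,0.035,0,0,-0.005,0.4,0.001,0.002,0.07,0,0,-0.005,0.4,0.001,0.002,0.105,0,0,-0.005,0.4,0.001,0.002,0.13,0,0,-0.005,0.4,0.001,0.002,0.143,0,0,-0.005,0.4,0.001,0.002,0.143,0,0,-0.005,0.4,0.001,0.002,0.143,0,0,-0.005,0.4]}}

```text
clock: 2.35
eef_pos: [421.9, 74.3, 57.3]
tcp_rot: [-3.14, -0.001, 2.375]
contact_force: [-0.1, 0.1, 0.0]
opening: 0.699
grasp_force: 0.0
```

```bash
python3 -c "
from h import *
d=np.array([135,-128.9])/186.66
e=np.array([617.8,-111.8])-48.5*d
shift((*e,57),2.379)
f=cam('scene'); cv2.imwrite('pics/s2.png',cv2.resize(f['color'][60:280,180:480],(750,550),interpolation=2))"
```

```text
t 2.35 p [421.9  74.3  57.3] rot [-3.1401e+00 -1.0000e-03  2.3754e+00] q [ 0.17  0.33  2.18 -0.    0.64 -0.63] F [-0.1  0.1  0. ] open 0.7
shift m [-2.217e-01  1.500e-03  1.000e-04] w [-0.0015 -0.001  -0.0036]
```

View pics/s2.png

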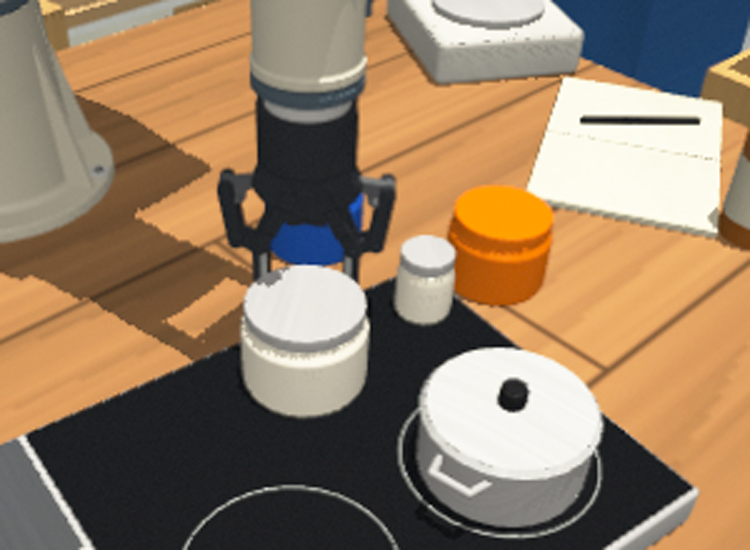

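The picture shows the gripper centred behind the white jar (crop 305,340) and clear of the small jar (425,280). I'll push slowly along tool -x.

Request:
{"method": "send_rows", "body": {"targets": [-0.012,0.0005,0,0,0,0,0.4,-0.024,0.001,0,0,0,0,0.4,-0.03,0.001,0,0,0,0,0.4,-0.035,0.001,0,0,0,0,0.4,-0.04,0.001,0,0,0,0,0.4,-0.045,0.001,0,0,0,0,0.4,-0.051,0.001,0,0,0,0,0.4,-0.057,0.001,0,0,0,0,0.4,-0.063,0.001,0,0,0,0,0.4,-0.069,0.001,0,0,0,0,0.4,-0.075,0.001,0,0,0,0,0.4,-0.08,0.001,0,0,0,0,0.4]}}

```text
clock: 3.4
eef_pos: [480.3, 21.1, 57.6]
tcp_rot: [-3.141, -0.002, 2.377]
contact_force: [-4.3, 4.5, 7.2]
opening: 0.695
grasp_force: 4.9
```

```bash
python3 -c "
from h import *
d=np.array([135,-128.9])/186.66
e=np.array([617.8,-111.8])-48.5*d
shift((*e,57),2.379)
f=cam('scene'); g=cv2.resize(f['color'],None,fx=2.5,fy=2.5,interpolation=2)
p=r.sense()['eef_pos'][:2]+48.5*d; print('expected jar',p)
circ(g,f,(617.8,-111.8),72,40,(0,255,0),2.5); circ(g,f,p,45,115,(0,0,255),2.5); circ(g,f,p,48,40,(255,0,255),2.5)
cv2.imwrite('pics/s3.png',g[150:750,400:1200])"
```

```text
t 3.4 p [480.3  21.1  57.6] rot [-3.1407e+00 -1.8000e-03  2.3775e+00] q [ 0.04  0.39  2.07  0.    0.69 -0.77] F [-4.3  4.5  7.2] open 0.69
shift m [-0.1427 -0.0009  0.0004] w [-0.0008 -0.0018 -0.0015]
expected jar [516.19035413 -12.89037913]
```

View pics/s3.png

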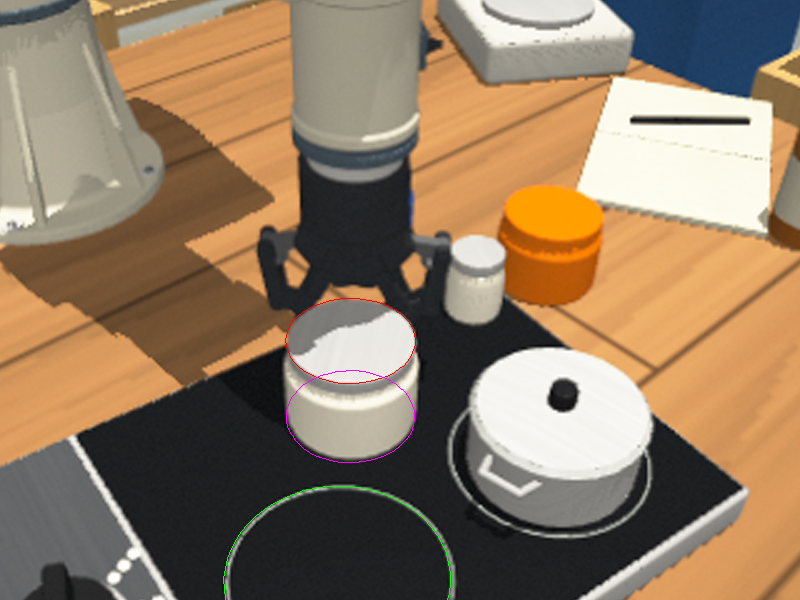

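The jar is exactly where the contact model predicts, with its lid at crop (350,340), and the fingers cradle it. I continue the push.

Request:
{"method": "send_rows", "body": {"targets": [-0.006,0,0,0,0,0,0.4,-0.012,0,0,0,0,0,0.4,-0.018,0,0,0,0,0,0.4,-0.024,0,0,0,0,0,0.4,-0.03,-0.001,0,0,0,0,0.4,-0.036,-0.001,0,0,0,0,0.4,-0.042,-0.001,0,0,0,0,0.4,-0.048,-0.001,0,0,0,0,0.4,-0.054,-0.001,0,0,0,0,0.4,-0.06,-0.001,0,0,0,0,0.4,-0.066,-0.001,0,0,0,0,0.4,-0.072,-0.001,0,0,0,0,0.4]}}

```text
clock: 4.45
eef_pos: [531.5, -29.3, 57.5]
tcp_rot: [-3.141, -0.002, 2.378]
contact_force: [-5.1, 5.1, 6.7]
opening: 0.699
grasp_force: 4.8
```

Request:
{"method": "send_rows", "body": {"targets": [-0.006,0,0,0,0,0,0.4,-0.012,0,0,0,0,0,0.4,-0.018,0,0,0,0,0,0.4,-0.024,0,0,0,0,0,0.4,-0.03,0,0,0,0,0,0.4,-0.036,0,0,0,0,0,0.4,-0.042,0,0,0,0,0,0.4,-0.048,0,0,0,0,0,0.4,-0.054,0,0,0,0,0,0.4,-0.06,0,0,0,0,0,0.4,-0.064,0,0,0,0,0,0.4,-0.068,0,0,0,0,0,0.4]}}

```text
clock: 5.45
eef_pos: [580.6, -76.2, 57.5]
tcp_rot: [-3.141, -0.002, 2.378]
contact_force: [-5.2, 5.1, 7.6]
opening: 0.701
grasp_force: 5.0
```

```bash
python3 -c "
from h import *
d=np.array([135,-128.9])/186.66
e=np.array([617.8,-111.8])-48.5*d
shift((*e,57),2.379)
f=cam('scene'); g=cv2.resize(f['color'],None,fx=2.5,fy=2.5,interpolation=2)
p=r.sense()['eef_pos'][:2]+48.5*d; print('expected jar',p)
circ(g,f,(617.8,-111.8),72,40,(0,255,0),2.5); circ(g,f,p,45,115,(0,0,255),2.5); circ(g,f,p,48,40,(255,0,255),2.5)
cv2.imwrite('pics/s4.png',g[300:900,300:1100])"
```

```text
t 5.45 p [580.6 -76.2  57.5] rot [-3.1408e+00 -2.3000e-03  2.3776e+00] q [-0.13  0.51  1.84  0.    0.79 -0.94] F [-5.2  5.1  7.6] open 0.7
shift m [-0.003   0.      0.0005] w [-0.0008 -0.0023 -0.0014]
expected jar [ 616.35062905 -110.22307904]
```

View pics/s4.png

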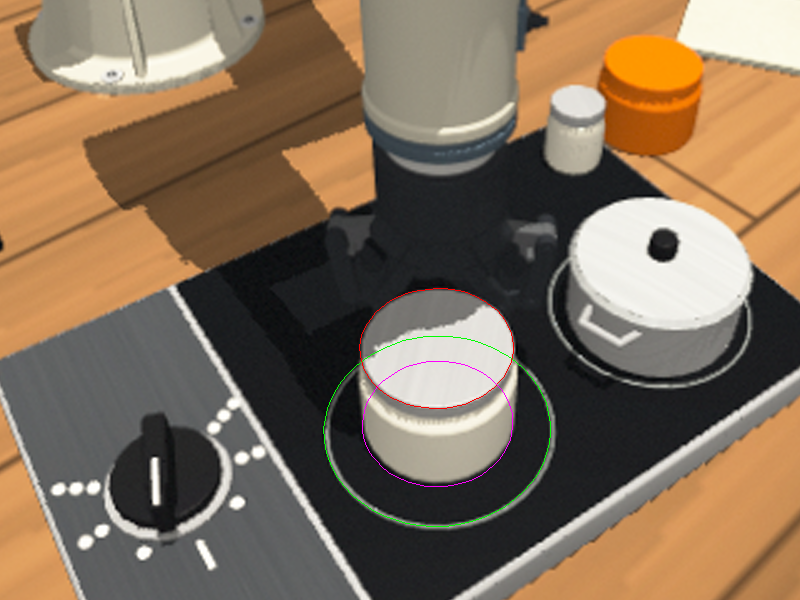

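The jar stands well inside the ring: its base is near crop (438,425) and the ring spans 325 to 553. I back straight off and rise.

Request:
{"method": "send_rows", "body": {"targets": [0.005,0,0,0,0,0,0.4,0.015,0,0,0,0,0,0.4,0.03,0,0,0,0,0,0.4,0.05,0,0,0,0,0,0.4,0.06,0,0,0,0,0,0.4,0.06,0,-0.04,0,0,0,0.4,0.06,0,-0.08,0,0,0,0.3,0.06,0,-0.12,0,0,0,0.2,0.06,0,-0.13,0,0,0,0.2,0.06,0,-0.13,0,0,0,0.2,0.06,0,-0.13,0,0,0,0.2]}}

```text
clock: 6.42
eef_pos: [538.0, -34.8, 187.7]
tcp_rot: [3.141, 0.001, 2.378]
contact_force: [-0.2, 0.3, 0.0]
opening: 0.602
grasp_force: 0.0
```

```bash
python3 -c "
from h import *
shift((543.2,-263.4,187),-0.820+np.pi)"
```

```text
t 6.4167 p [538.  -34.8 187.7] rot [3.1408e+00 1.1000e-03 2.3781e+00] q [-0.07  0.27  1.86 -0.    1.01 -0.87] F [-0.2  0.3  0. ] open 0.6
shift m [-0.1618 -0.1615  0.0007] w [0.0008 0.001  0.0565]
```

Request:
{"method": "send_rows", "body": {"targets": [-0.162,-0.1615,0.001,0.001,0.001,0.057,0.2,-0.162,-0.1615,0.001,0.001,0.001,0.057,0.2,-0.162,-0.1615,0.001,0.001,0.001,0.057,0.2,-0.162,-0.1615,0.001,0.001,0.001,0.057,0.2,-0.162,-0.1615,0.001,0.001,0.001,0.057,0.2,-0.162,-0.1615,0.001,0.001,0.001,0.057,0.2,-0.162,-0.1615,0.001,0.001,0.001,0.057,0.2,-0.162,-0.1615,0.001,0.001,0.001,0.057,0.2,-0.162,-0.1615,0.001,0.001,0.001,0.057,0.2]}}

```text
clock: 7.17
eef_pos: [542.3, -262.7, 184.6]
tcp_rot: [-3.14, -0.004, 2.321]
contact_force: [-0.3, 1.3, 1.0]
opening: 0.603
grasp_force: 0.0
```

```bash
python3 -c "
from h import *
shift((543.2,-263.4,63),-0.820+np.pi)
f=cam('wrist'); cv2.imwrite('pics/w5.png',f['color']); print(f['xyz'],f['attitude'])
for P in ((543.2,-263.4,84),(543.2+42*np.cos(.82),-263.4-42*np.sin(.82),84)): print(proj(f,P))"
```

```text
t 7.1667 p [ 542.3 -262.7  184.6] rot [-3.1397 -0.0041  2.3205] q [-0.45  0.37  1.72 -0.    1.05 -1.2 ] F [-0.3  1.3  1. ] open 0.6
shift m [-0.0017  0.0004  0.1216] w [-0.0019 -0.0041 -0.0011]
[ 496.63314982 -213.29923706  327.83649258] [2.87335743e+00 2.15458160e-03 7.49274977e-01]
(np.float64(319.5732022928292), np.float64(199.21333815333114))
(np.float64(319.62371776158795), np.float64(248.28571809308113))
```

View pics/w5.png

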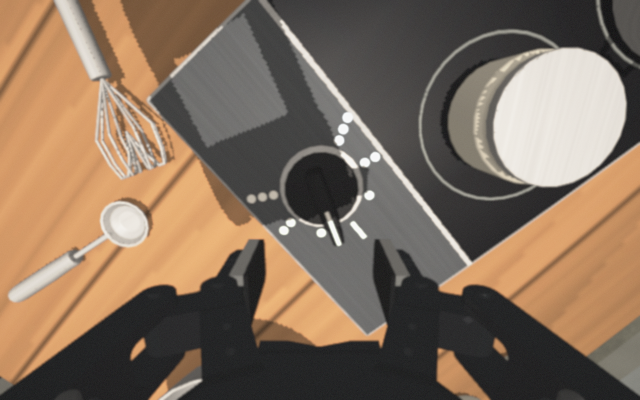

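The wrist view shows the dial disc at (322,186), the one-dot mark at (321,232), the off bar at (358,230) and the nose tip at about (340,244). The nose seems to lie between "off" and one dot, so I measure its white line numerically in all three cameras.

```bash
cat >> h.py <<'E'
AX=np.array([543.2,-263.4]); WY=-0.122
def dial(f,thr=150,zs=84):
    # white line on nose: bright pixels which map at z=84 to 20..46mm from axis; group by connected blobs
    g=f['color'].min(2); u,v=proj(f,(*AX,84)); u,v=int(u),int(v)
    x0,y0=max(u-90,0),max(v-90,0); m=(g[y0:v+90,x0:u+90]>thr).astype(np.uint8)
    n,lab,st,_=cv2.connectedComponentsWithStats(m)
    for i in range(1,n):
        if not 4<st[i,4]<300: continue
        ys,xs=np.nonzero(lab==i); P=np.array([ray2z(f,x+x0,y+y0,zs)[:2] for x,y in zip(xs,ys)])-AX
        Q=np.array([ray2z(f,x+x0,y+y0,40)[:2] for x,y in zip(xs,ys)])-AX
        e=np.linalg.svd(P-P.mean(0))[2][0]; e=e*np.sign(e@P.mean(0)) ; c=P.mean(0); q=Q.mean(0)
        fa=lambda w: round(float((np.arctan2(w[1],w[0])-WY+np.pi)%(2*np.pi)-np.pi),2)
        print(st[i,4],'px',(round(xs.mean()+x0),round(ys.mean()+y0)),'z84 r%.0f ang'%np.hypot(*c),fa(c),'dir',fa(e),'len %.0f'%np.ptp(P@e),'| z40 r%.0f ang'%np.hypot(*q),fa(q))
E
python3 - <<'E'
from h import *
import pickle
for n in ('top','scene'): print(n); dial(pickle.load(open(n+'1.pkl','rb')))
print('wrist'); dial(cam('wrist'))
E
```

```text
top
18 px (446, 150) z84 r45 ang 0.31 dir 0.05 len 19 | z40 r56 ang 0.0
33 px (456, 159) z84 r26 ang -0.4 dir -0.34 len 29 | z40 r45 ang -0.6
12 px (432, 158) z84 r47 ang 1.08 dir -0.36 len 7 | z40 r46 ang 0.69
152 px (445, 179) z84 r26 ang 2.69 dir -2.05 len 101 | z40 r13 ang -2.92
12 px (464, 172) z84 r28 ang -1.66 dir -0.45 len 7 | z40 r45 ang -1.38
9 px (468, 171) z84 r38 ang -1.59 dir -0.45 len 6 | z40 r56 ang -1.37
24 px (479, 232) z84 r149 ang -2.67 dir 2.63 len 36 | z40 r155 ang -2.55
6 px (488, 228) z84 r150 ang -2.52 dir 2.65 len 6 | z40 r159 ang -2.41
11 px (487, 233) z84 r158 ang -2.58 dir -2.18 len 9 | z40 r166 ang -2.47
21 px (494, 236) z84 r171 ang -2.52 dir 2.6 len 20 | z40 r180 ang -2.42
6 px (483, 237) z84 r162 ang -2.65 dir 2.68 len 8 | z40 r169 ang -2.54
9 px (500, 238) z84 r181 ang -2.47 dir 2.9 len 10 | z40 r192 ang -2.37
13 px (475, 244) z84 r171 ang -2.78 dir -3.14 len 15 | z40 r176 ang -2.68
9 px (491, 244) z84 r182 ang -2.6 dir 2.7 len 13 | z40 r191 ang -2.51
26 px (491, 252) z84 r198 ang -2.64 dir 2.33 len 42 | z40 r207 ang -2.55
9 px (486, 252) z84 r193 an
[... 1195 characters left out ...]
8, 195) z84 r39 ang 0.96 dir 1.02 len 8 | z40 r46 ang 0.69
39 px (261, 196) z84 r46 ang -2.32 dir -0.98 len 5 | z40 r55 ang -2.09
40 px (250, 198) z84 r54 ang -2.28 dir -1.03 len 5 | z40 r65 ang -2.09
133 px (352, 208) z84 r27 ang 0.59 dir 1.84 len 27 | z40 r37 ang 0.27
166 px (333, 231) z84 r29 ang -0.3 dir -0.34 len 30 | z40 r46 ang -0.41
156 px (286, 226) z84 r35 ang -1.56 dir -1.45 len 16 | z40 r50 ang -1.37
68 px (309, 223) z84 r22 ang -1.06 dir -2.56 len 19 | z40 r37 ang -0.95
136 px (357, 229) z84 r40 ang 0.18 dir 0.01 len 18 | z40 r56 ang 0.01
174 px (291, 255) z84 r54 ang -1.14 dir -0.0 len 74 | z40 r75 ang -1.07
80 px (320, 232) z84 r28 ang -0.67 dir -2.12 len 8 | z40 r46 ang -0.68
```

All three cameras agree that the nose rests at about -0.34 rad, halfway between "off" and one dot. The marks read 0, -0.69 and -1.38, so the calibration is good. I'll align with the real bar angle (yaw 2.68), grip it, and turn to slightly short of two dots so that it snaps in without nearing three.

```bash
python3 -c "
from h import *
shift((543.2,-263.4,63),-0.462+np.pi)"
```

```text
t 7.2667 p [ 542.9 -262.2  185.5] rot [-3.1401e+00 -2.8000e-03  2.3219e+00] q [-0.45  0.37  1.72 -0.    1.05 -1.2 ] F [0.6 0.5 0.5] open 0.6
shift m [-0.0014 -0.0004  0.1225] w [-0.001  -0.003  -0.3577]
```

Request:
{"method": "send_rows", "body": {"targets": [-0.001,0,0.02,0,0,-0.12,0.2,-0.001,0,0.03,0,0,-0.24,0.2,-0.001,0,0.04,0,0,-0.358,0.2,-0.001,0,0.06,0,0,-0.358,0.2,-0.001,0,0.085,0,0,-0.358,0.2,-0.001,0,0.105,0,0,-0.358,0.2,-0.001,0,0.122,0,0,-0.358,0.2,-0.001,0,0.122,0,0,-0.358,0.2,-0.001,0,0.122,0,0,-0.358,0.2]}}

```text
clock: 8.02
eef_pos: [543.4, -263.1, 63.9]
tcp_rot: [-3.141, -0.003, 2.68]
contact_force: [0.0, -0.4, 0.9]
opening: 0.603
grasp_force: 0.0
```

```bash
python3 -c "
from h import *
shift((543.2,-263.4,63),-0.462+np.pi)"
```

```text
t 8.0167 p [ 543.4 -263.1   63.9] rot [-3.141  -0.0034  2.6802] q [-0.45  0.52  1.8  -0.    0.82 -1.56] F [ 0.  -0.4  0.9] open 0.6
shift m [ 0.     -0.0004  0.0009] w [-0.0006 -0.0034  0.0006]
```

Request:
{"method": "send_rows", "body": {"targets": [0,0,0,0,0,0,-0.4,0,0,0,0,0,0,-0.7,0,0,0,0,0,0,-1,0,0,0,0,0,0,-1,0,0,0,0,0,0,-1,0,0,0,0,0,0,-1,0,0,0,0,0,0,-1,0,0,0,0,0,0,-1,0,0,0,0,0,0,-1,0,0,0,0,0,0,-1], "grip_force": 25}}

```text
clock: 8.85
eef_pos: [545.5, -263.4, 66.1]
tcp_rot: [3.14, 0.001, 2.678]
contact_force: [2.8, 9.6, 5.5]
opening: 0.157
grasp_force: 27.9
```

Gripped: the opening is about 13 mm. Now I turn clockwise (wz positive) by about 0.91.

Request:
{"method": "send_rows", "body": {"targets": [0,0,0,0,0,0.08,-1,0,0,0,0,0,0.16,-1,0,0,0,0,0,0.24,-1,0,0,0,0,0,0.32,-1,0,0,0,0,0,0.4,-1,0,0,0,0,0,0.48,-1,0,0,0,0,0,0.56,-1,0,0,0,0,0,0.64,-1,0,0,0,0,0,0.72,-1,0,0,0,0,0,0.8,-1,0,0,0,0,0,0.87,-1,0,0,0,0,0,0.91,-1]}}

```text
clock: 9.85
eef_pos: [544.2, -264.1, 66.0]
tcp_rot: [-3.141, -0.0, 1.765]
contact_force: [-2.0, 3.7, 7.9]
opening: 0.157
grasp_force: 28.4
```

```bash
python3 -c "
from h import *
s=r.sense(); print(s['tcp_rot'],s['contact_force'],s['wrist_torque'],s['opening'],'nose if held',s['tcp_rot'][2]-np.pi+.122)
for n in ('scene','top'): print(n); dial(cam(n))" | awk '!/r1[0-9][0-9] ang.*\|/'
```

```text
[-3.14113057e+00 -3.22781723e-04  1.76454716e+00] [-2.0001227   3.68055891  7.88524166] [ 0.58317176  0.54272253 -0.06513874] 0.15652100220029685 nose if held -1.2550454959588562
scene
24 px (216, 303) z84 r56 ang 0.77 dir 0.29 len 7 | z40 r47 ang 1.36
8 px (212, 309) z84 r54 ang 0.57 dir -0.51 len 8 | z40 r39 ang 1.15
26 px (214, 321) z84 r69 ang 0.36 dir -0.39 len 8 | z40 r47 ang 0.69
64 px (183, 333) z84 r60 ang -0.29 dir 1.05 len 26 | z40 r33 ang -0.49
25 px (153, 337) z84 r67 ang -0.9 dir 0.44 len 7 | z40 r55 ang -1.36
5 px (160, 334) z84 r60 ang -0.81 dir 0.57 len 3 | z40 r46 ang -1.31
111 px (153, 361) z84 r97 ang -0.71 dir -0.0 len 72 | z40 r81 ang -0.96
25 px (177, 341) z84 r70 ang -0.41 dir 0.48 len 7 | z40 r45 ang -0.65
25 px (203, 344) z84 r86 ang -0.02 dir 0.04 len 12 | z40 r61 ang 0.02
top
60 px (503, 91) z84 r223 ang -0.51 dir -0.41 len 72 | z40 r253 ang -0.54
167 px (420, 155) z84 r75 ang 1.23 dir 0.04 len 182 | z40 r71 ang 1.01
10 px (446, 148) z84 r49 ang 0.29 dir 0.05 len 9 | z40 r61 ang 0.0
12 px (432, 158) z84 r47 ang 1.08 dir -0.36 len 7 | z40 r46 ang 0.69
6 px (518, 256) z84 r232 ang -2.44 dir 3.09 len 7 | z40 r247 ang -2.36
```

Request:
{"method": "send_rows", "body": {"targets": [0,0,0,0,0,0,-0.4,0,0,0,0,0,0,0,0,0,0,0,0,0,0.2,0,0,0,0,0,0,0.2,0,0,0,0,0,0,0.2,0,0,-0.03,0,0,0,0.2,0,0,-0.06,0,0,0,0.2,0,0,-0.1,0,0,0,0.2,0,0,-0.12,0,0,0,0.2,0,0,-0.12,0,0,0,0.2]}}

```text
clock: 10.78
eef_pos: [546.7, -265.8, 189.8]
tcp_rot: [3.136, 0.005, 1.769]
contact_force: [1.0, -0.2, 0.4]
opening: 0.597
grasp_force: 0.0
```

```bash
python3 -c "
from h import *
s=r.sense(); print(s['eef_pos'],s['contact_force'])
for n in ('scene','top','wrist'): print(n); dial(cam(n))" | awk '!/r1[0-9][0-9] ang.*\|/'
```

```text
[ 546.73025104 -265.82195702  189.76102347] [ 0.97773234 -0.22572473  0.37741287]
scene
109 px (209, 310) z84 r51 ang 0.52 dir -0.46 len 47 | z40 r34 ang 1.13
19 px (165, 307) z84 r25 ang -1.32 dir -1.41 len 26 | z40 r36 ang -2.43
12 px (143, 315) z84 r54 ang -1.53 dir -0.35 len 5 | z40 r64 ang -2.08
10 px (150, 315) z84 r46 ang -1.41 dir -2.66 len 5 | z40 r53 ang -2.08
27 px (214, 321) z84 r69 ang 0.37 dir -0.68 len 8 | z40 r47 ang 0.69
54 px (156, 335) z84 r63 ang -0.87 dir -1.42 len 16 | z40 r51 ang -1.36
79 px (179, 333) z84 r59 ang -0.38 dir 0.87 len 28 | z40 r33 ang -0.67
146 px (153, 359) z84 r95 ang -0.73 dir -0.0 len 79 | z40 r79 ang -0.99
43 px (202, 342) z84 r84 ang -0.02 dir -0.02 len 17 | z40 r58 ang 0.02
29 px (177, 341) z84 r70 ang -0.41 dir 0.51 len 8 | z40 r45 ang -0.65
top
255 px (419, 170) z84 r71 ang 1.68 dir -3.14 len 269 | z40 r60 ang 1.51
16 px (446, 150) z84 r46 ang 0.31 dir 0.05 len 16 | z40 r58 ang 0.0
12 px (432, 158) z84 r47 ang 1.08 dir -0.36 len 7 | z40 r46 ang 0.69
44 px (432, 167) z84 r42 ang 1.54 dir 2.78 len 47 | z40 r32 ang 1.17
13 px (458, 160) z84 r27 ang -0.55 dir 0.7 len 8 | z40 r46 ang -0.69
6 px (468, 172) z84 r38 ang -1.61 dir -1.43 len 5 | z40 r56 ang -1.4
72 px (384, 234) z84 r209 ang 2.44 dir 1.57 len 104 | z40 r203 ang 2.46
wrist
102 px (365, 164) z84 r44 ang 0.92 dir -0.2 len 9 | z40 r46 ang 0.7
146 px (376, 200) z84 r46 ang 0.23 dir -0.01 len 18 | z40 r56 ang 0.01
205 px (341, 217) z84 r26 ang -0.46 dir 0.89 len 26 | z40 r40 ang -0.67
91 px (314, 225) z84 r25 ang -1.38 dir -1.4 len 30 | z40 r42 ang -1.34
43 px (283, 213) z84 r31 ang -2.34 dir -0.86 len 6 | z40 r44 ang -2.1
42 px (275, 220) z84 r40 ang -2.28 dir -1.14 len 5 | z40 r55 ang -2.1
41 px (267, 227) z84 r49 ang -2.25 dir 2.57 len 6 | z40 r65 ang -2.1
162 px (331, 255) z84 r53 ang -1.05 dir -0.0 len 70 | z40 r74 ang -1.08
```

The dial has snapped to -1.40, the right two-dot mark. I raise the arm clear and take the last look.

Request:
{"method": "send_rows", "body": {"targets": [0,0,-0.03,0,0,0,0.2,0,0,-0.06,0,0,0,0.2,0,0,-0.09,0,0,0,0.2,0,0,-0.1,0,0,0,0.2,0,0,-0.1,0,0,0,0.2,0,0,-0.1,0,0,0,0.2]}}

```text
clock: 11.43
eef_pos: [543.7, -264.2, 282.8]
tcp_rot: [-3.139, -0.001, 1.769]
contact_force: [0.1, 0.5, -1.3]
opening: 0.599
grasp_force: 0.0
```

```bash
python3 -c "
from h import *
s=r.sense(); print(s['clock'],s['eef_pos'],s['contact_force'])
f=cam('scene'); g=cv2.resize(f['color'],None,fx=2.2,fy=2.2,interpolation=2); cv2.imwrite('pics/s6.png',g[280:880,220:1020]); dial(cam('wrist'))"| awk '!/r1[0-9][0-9] ang.*\|/'
```

```text
11.4333 [ 543.65243631 -264.18669342  282.80351222] [ 0.09722866  0.47494264 -1.33316848]
98 px (364, 180) z84 r48 ang 0.16 dir 0.01 len 20 | z40 r56 ang 0.01
25 px (317, 194) z84 r23 ang -1.36 dir -1.4 len 24 | z40 r35 ang -1.34
20 px (293, 190) z84 r34 ang -2.25 dir -1.28 len 6 | z40 r44 ang -2.09
126 px (336, 194) z84 r29 ang -0.59 dir 0.4 len 21 | z40 r40 ang -0.72
21 px (287, 195) z84 r44 ang -2.22 dir -1.6 len 5 | z40 r55 ang -2.09
18 px (281, 200) z84 r53 ang -2.2 dir 2.95 len 5 | z40 r65 ang -2.09
37 px (314, 210) z84 r42 ang -1.41 dir -2.82 len 9 | z40 r56 ang -1.38
144 px (335, 225) z84 r62 ang -0.97 dir -0.0 len 95 | z40 r79 ang -1.0
```

View pics/s6.png

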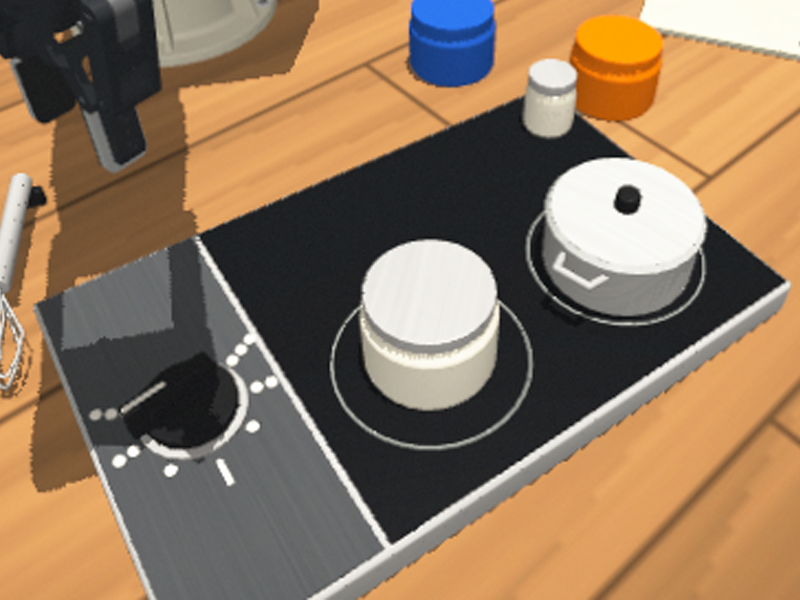

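The jar stands inside the ring, with its base at (430,365), and the pot and small jar have not moved. The nose seems to point nearer three dots here only because it stands 44 mm above the marks. Corrected for height, it reads -1.40 in both the wrist and scene views.

```bash
python3 -c "
from rig import r
print(r.sign_off())"
```

```text
the job is handed in; nothing more can be done
None
```

I slid the wide jar, without lifting it, to within about 2 mm of the centre of the free right-hand ring, then turned the dial to the right two-dot mark (measured -1.40 rad). The dial had started halfway between "off" and one dot, and the turn was commanded only to about -1.26, well short of three dots. The pot and small jar were left where they stood, and the job was handed in at about 11.5 s.

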